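# Ease open the spring-lid desk box and put the small tin away

### The job

Press the button catch on the front of the wooden box and steady its spring lid as it comes up, easing it all the way back to its stop so that it never flies open. Then set the small round tin down upright on the floor inside the box (do not drop it in), leaving the lid open and the other things on the desk where they are.

Things in the scene. Friction and masses are not known exactly. Their poses are not given: they have to be found in the camera images.
- box: Wooden box fixed to the desk, 50 mm high without lid; origin on the desk. Its x axis points from the front (button side) to the hinge side, z up; yaw within 0.5 rad. In its frame, mm: compartment outside x -55..65, y -70..70, walls and floor 6 thick; solid button block on the front x -95..-55, y -30..30, 50 high.
- lid_hinge (a point): Fixed point on the hinge axis of the lid (which runs along the box's y), at the middle of the rear rim: box x 65, y 0, z 50 mm.
- lid_edge (a point): Middle of the lid's front edge on its upper (outer) face; moves with the lid. Closed: box x -55, y 0, z 58 mm, i.e. 120 mm from the hinge axis along the lid and 8 mm above it.
- lid (a joint): Lid angle, rad: 0 latched shut, 1.65 at its stop, just past upright. Flat lid 120 x 140 x 8 mm, 0.12 kg; a steel striker 22 wide sticks 7 mm out of its front edge. Unlatched, a spring throws it open with about 0.5 N at the front edge (in some 0.3 s if not held back) and keeps it open. It cannot be forced while latched. Over 3 rad/s once past 0.3 rad counts as flying open.
- button_top (a point): Centre of the top of the round push button, 24 mm across, aluminium; moves with the button. Unpressed: box x -78, y 0, z 68 mm, so it stands 10 mm higher than the closed lid's top and 23 mm in front of the lid's front edge.
- button (a joint): Button travel straight down, m: 0 at rest, 0.006 fully down (1.5 N at first, 4.5 N at the bottom); springs back. The catch lets go of the lid at about 0.004. A fingertip that has pressed it right down is still 4 mm above the closed lid's top, so the other finger of a partly open gripper, held over the lid, can meet the lid as it rises and let it up.
- box_floor (a point): Centre of the box's inner floor, 6 mm above the desk; the clear floor is 108 mm (box x) by 128 mm (box y) and the walls rise 44 mm above it.
- tin: The small round aluminium tin with ribbed twist cap, to be put away: 50 mm diameter (52 over the ribs), 38 mm high, about 0.08 kg, origin at the centre of its underside, z up. Stands loose on the desk to the left or right of the box.
- big_tin: Bystander: like the small tin but larger, 80 mm diameter, 60 mm high. Origin under its centre.
- tumbler: Bystander: glass tumbler, 72 mm across the rim, 85 mm high. Origin under its centre.
- coasters: Bystander: neat stack of round wooden coasters, 94 mm diameter, 36 mm high. Origin under its centre.
- dispenser: Bystander: steel tape dispenser, 55 x 150 mm, 80 mm high, behind the box. Origin under its centre.
- stapler: Bystander: black stapler 150 mm long, 50 mm high, far right. Origin under its middle.
- pen_cup: Bystander: steel pen cup 76 mm diameter, 150 mm high with its pens, far left. Origin under its centre.

How it is judged:
On the way:
1. the lid has been let up to its stop (beyond 1.5 rad) (value of joint lid above 1.5 rad), for 0.2 s.
At the end, for the whole second after the job is handed in: The lid stands open (beyond 1.5 rad) and the small tin stands upright (within 0.15 rad), at rest, on the floor inside the box's compartment (its underside within 6 mm of the floor) (value of joint lid above 1.5 rad and x of tin in the frame of box between -0.055 and 0.065 m and y of tin in the frame of box between -0.07 and 0.07 m and z of tin in the frame of box below 0.012 m and angle between tin's own z axis and vertical below 0.15 rad and linear speed of tin below 0.02 m/s); the robot touches nothing.
It fails at once if the lid flies open: faster than 3 rad/s once past 0.3 rad (value of joint lid above 0.3 rad and velocity of joint lid above 3 rad/s).
It fails at once if the tin is dropped into the box: faster than 0.5 m/s within 25 mm of its floor (x of tin in the frame of box between -0.055 and 0.065 m and y of tin in the frame of box between -0.07 and 0.07 m and z of tin in the frame of box below 0.031 m and linear speed of tin above 0.5 m/s).
It fails at once if a bystander is shoved more than 30 mm (distance of any of big_tin, tumbler, coasters, dispenser, stapler, pen_cup from where it was at the start of the episode above 0.03 m).
It fails at once if a bystander is tipped (angle between any of big_tin, tumbler, coasters, dispenser, stapler, pen_cup's own z axis and vertical above 0.35 rad).
It also fails if it takes over 61 s, if anything falls off the work surface, if the arm or the gripper's body presses on something with over 40 N, if the wrist force passes 120 N, or if a joint passes its speed limit or range.

### The arm

A 6-joint arm with a two-finger parallel gripper is mounted at the origin on the work surface. World frame = base frame: x ahead of the robot, y to its left, z up, the work surface at z = 0. Lengths are in m, angles in rad, forces in N, time in s.
With the tool pointing down it reaches from about 0.275 to 0.825 m from the base axis. Payload 5.2 kg.
Tool frame: the origin (TCP) lies at the very end of the fingers, on their centre line; the grasp point (between the pads) lies 19 mm behind it; z points along the fingers, y is the line along which they close (so a half turn about z gives the same grasp; the last joint's range is limited). The gripper opens to 93 mm and grips with 3 to 60 N. Pads are 15 mm wide; open, the fingers measure 128 mm over their backs; the gripper's body (75 mm by 188 mm) begins 65 mm behind the grasp point.
Start: joints at [1.01, 0.259, 1.535, -0, 1.348, -0.203], TCP at [0.193, 0.515, 0.219] pointing down, gripper open.
Joint ranges: [-3.14, 3.14], [-0.91, 2.08], [0.19, 2.58], [-1.22, 4.36], [0.22, 2.71], [-3.12, 3.12]. Speed limits (rad/s): [2.57, 2.57, 3.14, 3.14, 3.14, 3.14].

### API

Orientations are given as a 3x3 rotation matrix whose columns are the frame's x, y, z axes.
In Python, from workcell import robot, camrig, order gives the robot as it stands (robot), with the cameras (camrig) and the job (order).
- The arm moves only by the shell command python3 inch.py 'ROWS' [OPENING] [FORCE]. ROWS is a JSON list of rows, 1 to 5 of them, each an object with the fields xyz (a list: dx, dy, dz in shares of the most that a row can go, 1 being 50 mm), turn_vec (a list: a rotation vector rx, ry, rz in parts of the range, where 1.0 means pi rad); a field left out counts as zero; each row shifts and turns the commanded pose from where the row before left it, along the tool's axes as they then stand; what a row does not reach is not made up. A row lasts 1/10 s, in which the tool goes at most 0.05 m and 0.15 rad, less where a joint would pass 70% of its speed; a pose out of reach is approached as far as the arm can. OPENING is the opening from 0.0 (shut) to 1.0 (fully open), set as the command begins (- or left out keeps the last). The fingers move at their own pace and stop on an object; FORCE is the grip in N (left out, the last holds). Time passes only in rows, so rows that do not move let the fingers close. It prints the time, the measured TCP pose, the force, the opening and the grip force at its end. Input that does not fit is refused with a message, and nothing moves.
- robot.get_obs(): the state, without advancing time (a new reading comes with each control period).
- camrig.capture(name): name is "scene" or "top" or "wrist"; returns a dict with "color" (420x560x3 uint8, blue, green, red), "fovy" (degrees; the focal length in pixels is half the picture's height over the tangent of half this angle, whatever the lens; pixels are square), "cx", "cy" (the principal point, pixels), "rvec" (rotation vector, rad) and "tvec" (3), from world to camera coordinates, as OpenCV has them. Camera axes: x right, y down, z forward; pixel columns grow to the right and rows downward; lengths in m; the calibration is good to about 2 mm. A picture is of the moment at which its call begins. There is no depth.
- order.close_job(): hands the job in; it is judged then, once.
The state is a dict: "t": time; "joint_pos": joint angles; "joint_velocities": joint speeds; "joint_efforts": joint torques, N m; "eef_pos": TCP position; "ee_rot": TCP orientation; "force": force on the tool from outside, world axes, zero at the start; "moment": the same for the moment, N m; "gripper_width": opening from 0.0 (shut) to 1.0 (fully open); "grip_force": force on a finger pad.
Only numpy, scipy, OpenCV 4.12 (cv2) and the standard library are available. Lean on these libraries where they do the work, as an engineer would, in place of code of your own. Each camera call takes 0.05 s, during which the arm holds its last target. There are 200 camera calls.

## Working session

There is one attempt and no reset: what is moved stays moved. The work goes in short steps, Python scripts to look and compute and a shell command to move; the robot and the scene stay as the last step left them, time stands still between calls to the robot, and variables do not carry over. Pictures are saved under pics/ and viewed, at most 12 in all, crops included, and the job is handed in when it is done.

```bash
ls; mkdir -p pics; cat > h.py <<'E'
import numpy as np,cv2,sys
from workcell import robot, camrig, order
def cap(n,f):
    d=camrig.capture(n);cv2.imwrite('pics/'+f+'.png',d['color']);np.save('pics/'+f+'.npy',{k:v for k,v in d.items() if k!='color'},allow_pickle=True);return d
def load(f): return np.load('pics/'+f+'.npy',allow_pickle=True).item()
def K(d):
    f=210/np.tan(np.radians(d['fovy'])/2);return np.array([[f,0,d['cx']],[0,f,d['cy']],[0,0,1]])
def ray(d,u,v):
    R=cv2.Rodrigues(np.array(d['rvec'],float))[0];t=np.array(d['tvec'],float).ravel()
    return -R.T@t, R.T@np.linalg.inv(K(d))@[u,v,1]
def onz(d,u,v,z):
    c,r=ray(d,u,v);return c+r*(z-c[2])/r[2]
def tri(*a):
    A=np.zeros((3,3));b=np.zeros(3)
    for d,u,v in a:
        c,r=ray(d,u,v);r=r/np.linalg.norm(r);P=np.eye(3)-np.outer(r,r);A+=P;b+=P@c
    return np.linalg.solve(A,b)
def proj(d,p): return cv2.projectPoints(np.array(p,float).reshape(-1,3),np.array(d['rvec'],float),np.array(d['tvec'],float),K(d),None)[0].reshape(-1,2)
E
python3 - <<'E'
from h import *
for n in('scene','top'):
    d=cap(n,n+'0');print(n,d['fovy'],d['cx'],d['cy'],ray(d,280,210))
o=robot.get_obs();print(o['ee_rot'],o['t'])
E
```

```text
inch.py
pics
workcell.py
scene 55.710141802403726 286.69082041593646 216.314879950237 (array([1.10505606, 0.1880839 , 0.97943388]), array([-0.49414375, -0.20178426, -0.84595574]))
top 46.70887979220182 282.5271890633173 210.13157955380692 (array([0.49404011, 0.01304843, 1.32005597]), array([ 0.08428299, -0.01316612, -0.99636846]))
[[-9.36668897e-01  3.50215181e-01 -8.39507114e-04]
 [ 3.50216049e-01  9.36667965e-01 -1.35716262e-03]
 [ 3.11040467e-04 -1.56522088e-03 -9.99998727e-01]] 0.1
```

View pics/scene0.png

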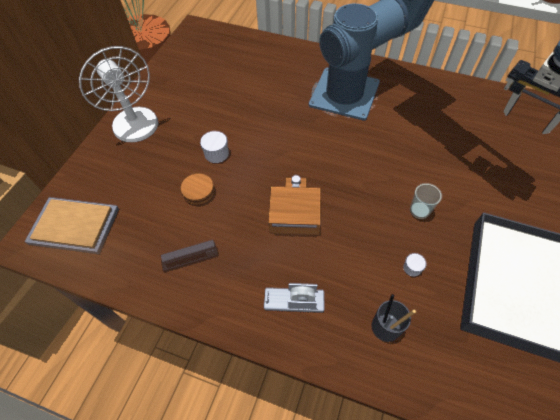

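View pics/top0.png

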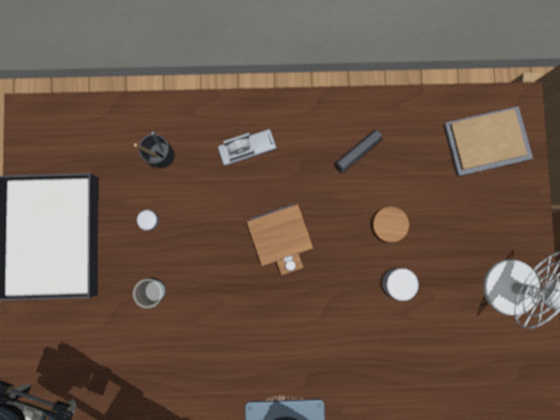

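The scene view shows the box at about (295,207), its button at (296,181), the small tin at (415,265) and the tumbler at (427,198). In the top view the box is at (280,235), the button at (290,264), the tin at (147,220) and the tumbler at (149,293). I'll enlarge crops to measure these.

```bash
python3 - <<'E'
from h import *
s=cv2.imread('pics/scene0.png');t=cv2.imread('pics/top0.png')
c=lambda im,x,y,w,h:cv2.resize(im[y:y+h,x:x+w],None,fx=4,fy=4,interpolation=cv2.INTER_CUBIC)
a=np.hstack([c(t,235,195,90,80),c(s,255,165,80,80)])
b=np.hstack([c(t,125,200,45,40),c(s,395,245,45,40),np.zeros((160,320,3),np.uint8)])
cv2.imwrite('pics/crop.png',np.vstack([a,b]))
E
```

```text
(no output)
```

View pics/crop.png

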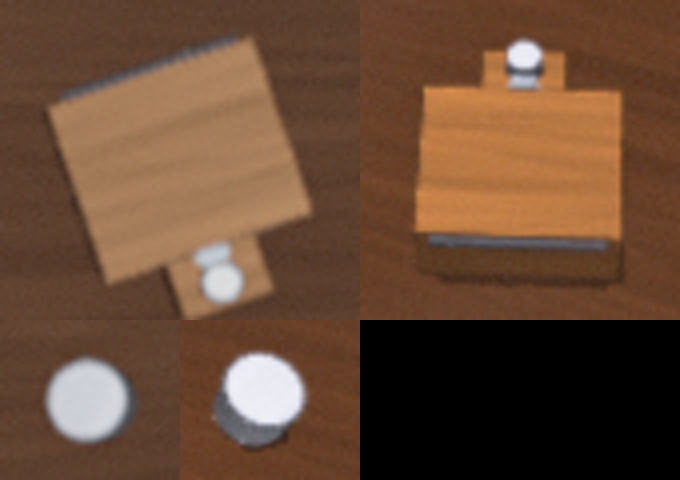

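```bash
python3 - <<'E'
from h import *
T=load('top0');S=load('scene0')
P=lambda x,y,ox,oy:(ox+x/4-.375,oy+y/4-.375)
t=lambda x,y:(T,*P(x,y,235,195)); s=lambda x,y:(S,*P(x-360,y,255,165))
pts={'f+':(t(107,284),s(622,92)),'f-':(t(312,213),s(424,88)),'r+':(t(50,106),s(620,240)),'r-':(t(252,38),s(415,235)),
'btn':(t(223,283),s(525,51)),'tin':((T,*P(88,80,125,200)),(S,*P(84,68,395,245)))}
R={k:tri(*v) for k,v in pts.items()}
for k,v in R.items(): print(k,v.round(4),[proj(a[0],v)[0].round(1)-np.round(a[1:],1) for a in pts[k]])
F={k:.5*(onz(*pts[k][0],z)+onz(*pts[k][1],z)) for k,z in [('f+',.058),('f-',.058),('r+',.058),('r-',.058),('btn',.068),('tin',.038)]}
loc=np.array([[-.055,.07],[-.055,-.07],[.065,.07],[.065,-.07],[-.078,0]])
W=np.array([F[k][:2] for k in('f+','f-','r+','r-','btn')])
a,b=loc-loc.mean(0),W-W.mean(0)
th=np.arctan2((a[:,0]*b[:,1]-a[:,1]*b[:,0]).sum(),(a*b).sum())
Q=np.array([[np.cos(th),-np.sin(th)],[np.sin(th),np.cos(th)]]);o=W.mean(0)-Q@loc.mean(0)
print('yaw',th,'o',o,'res mm',((loc@Q.T+o-W)*1e3).round(1).tolist());print('tin',F['tin'],'btn',Q@[-.078,0]+o)
for n,u,v,z in [('tumbler',150,292,.085),('pencup',155,150,.15),('coast',391,224,.036),('big',401,284,.06),('disp',247,147,.08)]: print(n,onz(T,u,v,z).round(3))
np.savez('box.npz',th=th,o=o,tin=F['tin'])
E
```

```text
f+ [0.4581 0.0489 0.0576] [array([-0.2,  0.1]), array([-0.2,  0. ])]
f- [ 0.5    -0.0853  0.0547] [array([-0.1,  0. ]), array([-0.1,  0. ])]
r+ [0.574  0.0834 0.0566] [array([-0.3,  0.1]), array([-0.3,  0. ])]
r- [ 0.6149 -0.0489  0.0532] [array([-0.5,  0.2]), array([-0.5, -0.1])]
btn [ 0.4568 -0.025   0.0713] [array([-0.4,  0.1]), array([-0.4,  0. ])]
tin [0.5865 0.3479 0.0395] [array([-0.3,  0.1]), array([-0.3,  0. ])]
yaw 0.303236494038488 o [ 0.53214719 -0.00172128] res mm [[0.5, -0.3], [-0.5, -0.2], [-1.1, 1.0], [-0.9, -0.9], [2.1, 0.4]]
tin [0.5861095  0.34823419 0.038     ] btn [ 0.45770594 -0.02501291]
tumbler [0.402 0.328 0.085]
pencup [0.748 0.297 0.15 ]
coast [ 0.557 -0.297  0.036]
big [ 0.401 -0.31   0.06 ]
disp [0.765 0.077 0.08 ]
```

Units first: shifts go in shares of 50 mm and turns go in shares of pi rad. So 0.15 rad / 3.1416 = 0.0477.

```bash
cat >> h.py <<'E'
B=np.load('box.npz') if __import__('os').path.exists('box.npz') else None
def bx(x,y,z):
    c,s=np.cos(B['th']),np.sin(B['th']);return np.array([B['o'][0]+c*x-s*y,B['o'][1]+s*x+c*y,z])
def inb(p):
    c,s=np.cos(B['th']),np.sin(B['th']);d=np.array(p[:2])-B['o'];return np.array([c*d[0]+s*d[1],-s*d[0]+c*d[1],p[2]])
def need(p,yang):
    from scipy.spatial.transform import Rotation as Ro
    o=robot.get_obs();R=np.array(o['ee_rot']);y=np.array([np.cos(yang),np.sin(yang),0]);z=np.array([0,0,-1.])
    G=np.c_[np.cross(y,z),y,z]
    print('pos',np.round(o['eef_pos'],4),'delta tool',(R.T@(p-o['eef_pos'])).round(4),'rv',Ro.from_matrix(R.T@G).as_rotvec().round(4),'t',o['t'],'F',np.round(o['force'],2),'w',o['gripper_width'],'box',inb(o['eef_pos']).round(4))
E
python3 inch.py '[{"turn_vec": [0, 0, 0.0477]}, {"turn_vec": [0, 0, 0.0477]}, {"turn_vec": [0, 0, 0.0477]}, {"turn_vec": [0, 0, 0.0477]}, {"turn_vec": [0, 0, 0.0477]}]' 0.376 20
python3 inch.py '[{"turn_vec": [0, 0, 0.0477]}, {"turn_vec": [0, 0, 0.0032]}, {}]'
python3 - <<'E'
from h import *
need(bx(-.05275,0,.12),float(B['th']))
E
```

```text
t: 0.6
eef_pos: [0.1924, 0.5149, 0.2181]
ee_rot: [[-0.441, 0.897, -0.001], [0.897, 0.441, -0.001], [-0.001, -0.001, -1.0]]
force: [0.1, 0.0, -0.6]
gripper_width: 0.616
grip_force: 0.0
t: 0.9
eef_pos: [0.1925, 0.515, 0.2183]
ee_rot: [[-0.302, 0.953, -0.0], [0.953, 0.302, -0.001], [-0.0, -0.001, -1.0]]
force: [-0.5, 0.1, -0.3]
gripper_width: 0.391
grip_force: 0.0
pos [0.1925 0.515  0.2183] delta tool [-0.5949  0.1152  0.0985] rv [-0.0006  0.0004  0.0033] t 0.9 F [-0.46  0.08 -0.32] w 0.39052760204844444 box [-0.1699  0.5946  0.2183]
```

Scaled: -0.04 m is -0.8, -0.02 m is -0.4.

```bash

python3 inch.py '[{"xyz": [-0.4, 0.08, 0]}, {"xyz": [-0.8, 0.16, 0]}, {"xyz": [-0.8, 0.16, 0]}, {"xyz": [-0.8, 0.16, 0]}, {"xyz": [-0.8, 0.16, 0]}]' >/dev/null
python3 inch.py '[{"xyz": [-0.8, 0.16, 0]}, {"xyz": [-0.8, 0.16, 0]}, {"xyz": [-0.8, 0.16, 0]}, {"xyz": [-0.8, 0.16, 0]}, {"xyz": [-0.8, 0.16, 0]}]' >/dev/null
python3 inch.py '[{"xyz": [-0.8, 0.16, 0]}, {"xyz": [-0.8, 0.16, 0]}, {"xyz": [-0.8, 0.16, 0]}, {"xyz": [-0.8, 0.1, 0]}, {"xyz": [-0.8, 0.04, 0]}]' >/dev/null
python3 inch.py '[{"xyz": [-0.3, 0.02, 0.6]}, {"xyz": [0, 0, 0.8]}, {"xyz": [0, 0, 0.4]}, {}, {}]'
python3 - <<'E'
from h import *
need(bx(-.05275,0,.12),float(B['th']))
d=cap('wrist','w1');s=cap('scene','s1')
im=s['color'][130:250,230:370]
w=cv2.resize(d['color'],(400,300)); cv2.imwrite('pics/c1.png',np.hstack([w,cv2.resize(im,(350,300))]))
print(proj(d,[bx(-.078,0,.068),bx(-.055,0,.058),bx(-.055,.07,.058),bx(-.055,-.07,.058)]).round(0).tolist())
E
```

```text
t: 2.9
eef_pos: [0.4734, -0.0205, 0.129]
ee_rot: [[-0.3, 0.954, -0.0], [0.954, 0.3, 0.0], [0.0, -0.0, -1.0]]
force: [-0.2, -0.5, 0.6]
gripper_width: 0.38
grip_force: 0.0
pos [ 0.4734 -0.0205  0.129 ] delta tool [0.0004 0.0089 0.009 ] rv [-0.0002 -0.0002  0.0016] t 2.9 F [-0.25 -0.53  0.57] w 0.38013373040541565 box [-0.0617 -0.0004  0.129 ]
[[256.0, 221.0], [283.0, 217.0], [284.0, 133.0], [283.0, 288.0]]
```

View pics/c1.png

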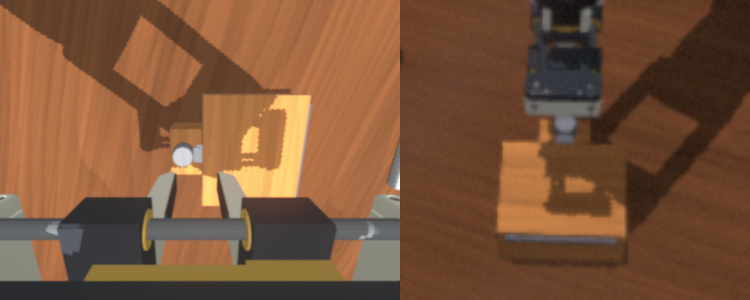

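Wrist view (shown at 400/560 scale): the button is at (183,156), matching the prediction, and the lid's front edge is at x=203. The fingertips taper to about 10 mm, with their inner edges at x≈176 and 220. I'll line up with box x −54.5 mm and go down.

Scaled: 0.02 m is 0.4, 0.007 m is 0.14.

```bash

python3 inch.py '[{"xyz": [0, 0.14, 0.4]}, {"xyz": [0, 0, 0.4]}, {"xyz": [0, 0, 0.24]}, {}, {}]'
python3 - <<'E'
from h import *
need(bx(-.0545,0,.063),float(B['th']))
E
```

```text
t: 3.5
eef_pos: [0.4804, -0.0184, 0.0775]
ee_rot: [[-0.299, 0.954, 0.001], [0.954, 0.299, -0.0], [-0.001, 0.001, -1.0]]
force: [-0.3, -0.9, -0.2]
gripper_width: 0.376
grip_force: 0.0
pos [ 0.4804 -0.0184  0.0775] delta tool [ 0.0005 -0.0001  0.0145] rv [0.0009 0.0006 0.0002] t 3.5 F [-0.35 -0.86 -0.2 ] w 0.376002021757943 box [-0.0544 -0.0005  0.0775]
```

Scaled: 0.006 m is 0.12, 0.004 m is 0.08.

```bash

python3 inch.py '[{"xyz": [0, 0, 0.12]}, {"xyz": [0, 0, 0.08]}, {"xyz": [0, 0, 0.04]}, {"xyz": [0, 0, 0.04]}, {}]'
python3 inch.py '[{}]'
```

```text
t: 4.0
eef_pos: [0.4806, -0.0186, 0.063]
ee_rot: [[-0.298, 0.954, 0.001], [0.954, 0.298, -0.0], [-0.001, 0.001, -1.0]]
force: [1.9, 0.5, 4.7]
gripper_width: 0.381
grip_force: 2.1
t: 4.1
eef_pos: [0.4806, -0.0186, 0.0631]
ee_rot: [[-0.298, 0.954, 0.001], [0.954, 0.298, -0.0], [-0.001, 0.001, -1.0]]
force: [1.8, 0.8, 4.1]
gripper_width: 0.382
grip_force: 2.3
```

```bash

python3 - <<'E'
from h import *
d=cap('wrist','w2');s=cap('scene','s2')
im=s['color'][150:230,250:343]
cv2.imwrite('pics/c2.png',np.hstack([d['color'][150:350,140:420],cv2.resize(im,(465,400),interpolation=3)[:200*2:][100:300]]))
print(proj(d,[bx(-.078,0,.062),bx(-.055,.07,.058),bx(-.055,-.07,.058)]).round(0).tolist())
E
```

```text
[[238.0, 252.0], [274.0, 137.0], [275.0, 339.0]]
```

View pics/c2.png

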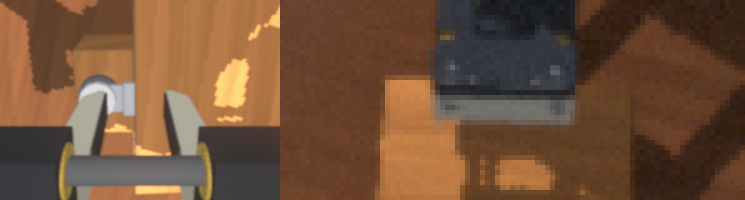

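Crop view: fingertip A, at (95,95), is on the button. Fingertip B, at (172,95), is over the lid, and the lid's front edge is at x≈135. A force of about 4.5 N fits a fully pressed button. Now I'll let the lid up along its arc.

Scaled: -0.0098 m is -0.196, -0.0095 m is -0.19.

```bash

python3 inch.py '[{"xyz": [0, 0.01, -0.1]}, {"xyz": [0, 0.02, -0.1]}, {"xyz": [0, 0.056, -0.196]}, {"xyz": [0, 0.076, -0.19]}, {}]'
python3 - <<'E'
from h import *
need(bx(-.0545,0,.063),float(B['th']))
d=cap('wrist','w3');s=cap('scene','s3');t=cap('top','t3')
im=s['color'][140:240,240:340]
cv2.imwrite('pics/c3.png',np.hstack([d['color'][120:370,120:440],cv2.resize(im,(250,250),interpolation=3)]))
E
```

```text
t: 4.7
eef_pos: [0.4892, -0.0161, 0.0937]
ee_rot: [[-0.299, 0.954, 0.003], [0.954, 0.299, -0.001], [-0.002, 0.003, -1.0]]
force: [0.3, -0.5, -0.4]
gripper_width: 0.378
grip_force: 0.3
pos [ 0.4892 -0.0161  0.0937] delta tool [ 0.0009 -0.0093  0.0306] rv [ 0.0028  0.0016 -0.    ] t 4.7 F [ 0.33 -0.51 -0.36] w 0.37794936159648795 box [-0.0453 -0.0009  0.0937]
```

View pics/c3.png

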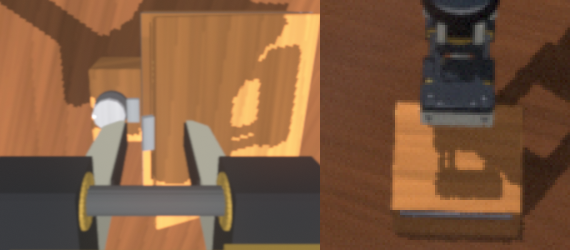

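The lid is released: its striker, at (148,132), has separated from the catch at (133,112), and the lid is up against finger B. I'll keep following the arc.

Scaled: -0.0091 m is -0.182, -0.0085 m is -0.17.

```bash

python3 inch.py '[{"xyz": [0, 0.094, -0.182]}, {"xyz": [0, 0.112, -0.17]}, {"xyz": [0, 0.128, -0.16]}, {"xyz": [0, 0.144, -0.144]}, {"xyz": [0, 0.156, -0.132]}]' | head -2
python3 inch.py '[{"xyz": [0, 0.17, -0.114]}, {"xyz": [0, 0.18, -0.096]}, {"xyz": [0, 0.188, -0.078]}, {}]'
python3 - <<'E'
from h import *
need(bx(.0307-.0177,0,.1462),float(B['th']))
d=cap('wrist','w4');s=cap('scene','s4')
im=s['color'][140:240,240:340]
cv2.imwrite('pics/c4.png',np.hstack([d['color'][120:370,120:440],cv2.resize(im,(250,250),interpolation=3)]))
E
```

```text
t: 5.35
eef_pos: [0.5188, -0.0063, 0.1323]
t: 5.75
eef_pos: [0.5452, 0.0018, 0.1462]
ee_rot: [[-0.299, 0.954, 0.002], [0.954, 0.299, -0.0], [-0.001, 0.002, -1.0]]
force: [1.0, 0.2, 0.4]
gripper_width: 0.376
grip_force: 0.3
pos [0.5452 0.0018 0.1462] delta tool [ 0.0006 -0.0005  0.    ] rv [0.0016 0.0006 0.0003] t 5.75 F [1.01 0.21 0.44] w 0.37615664552131794 box [ 0.0135 -0.0006  0.1462]
```

View pics/c4.png

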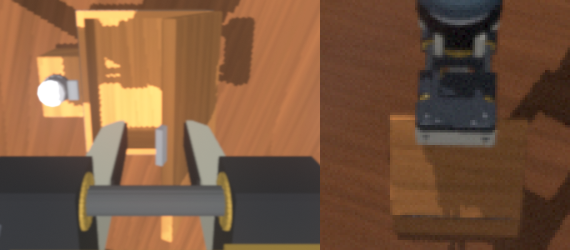

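The lid is steep now, between the fingers (striker at (162,145)) and held by finger B. Next I'll ease it to the stop and then lift clear.

Scaled: 0.0102 m is 0.204, 0.01 m is 0.2.

```bash

python3 inch.py '[{"xyz": [0, 0.196, -0.058]}, {"xyz": [0, 0.2, -0.04]}, {"xyz": [0, 0.204, -0.018]}, {"xyz": [0, 0.204, 0]}, {"xyz": [0, 0.2, 0]}]' | head -2
python3 inch.py '[{"xyz": [0, 0.14, 0]}, {"xyz": [0, 0.06, 0]}, {}, {}, {}]'
python3 inch.py '[{"xyz": [0, 0, -0.4]}, {"xyz": [0, 0, -0.6]}, {"xyz": [0, 0, -0.6]}, {"xyz": [0, 0, -0.6]}, {}]'
python3 - <<'E'
from h import *
tin=B['tin'];th=float(B['th'])
for a in (th,th+np.pi/2,th-np.pi/2): need(np.array([tin[0],tin[1],.25]),a)
print(robot.get_obs()['joint_pos'])
cap('scene','s5');t=cap('top','t5')
im=t['color'][170:300,215:365]
cv2.imwrite('pics/c5.png',np.hstack([cv2.resize(im,(375,325),interpolation=3),cv2.resize(cv2.imread('pics/s5.png')[110:270,210:394],(373,325))]))
E
```

```text
t: 6.35
eef_pos: [0.5924, 0.0168, 0.1514]
t: 6.85
eef_pos: [0.6006, 0.0194, 0.1516]
ee_rot: [[-0.298, 0.954, -0.0], [0.954, 0.298, -0.0], [0.0, -0.0, -1.0]]
force: [1.2, 0.2, -0.4]
gripper_width: 0.377
grip_force: 0.0
t: 7.35
eef_pos: [0.603, 0.0191, 0.2667]
ee_rot: [[-0.298, 0.954, 0.009], [0.954, 0.298, -0.001], [-0.004, 0.008, -1.0]]
force: [0.5, 0.2, 0.4]
gripper_width: 0.377
grip_force: 0.0
pos [0.603  0.0191 0.2667] delta tool [0.3193 0.082  0.0161] rv [ 0.0079  0.0039 -0.0004] t 7.35 F [0.5  0.22 0.43] w 0.37718756289299815 box [ 0.0738 -0.0013  0.2667]
pos [0.603  0.0191 0.2667] delta tool [0.3193 0.082  0.0161] rv [ 0.0032  0.0093 -1.5712] t 7.35 F [0.5  0.22 0.43] w 0.37718756289299815 box [ 0.0738 -0.0013  0.2667]
pos [0.603  0.0191 0.2667] delta tool [0.3193 0.082  0.0161] rv [ 0.0093 -0.0032  1.5704] t 7.35 F [0.5  0.22 0.43] w 0.37718756289299815 box [ 0.0738 -0.0013  0.2667]
[-1.53117928e-01  3.24085788e-01  1.32827068e+00 -2.33950147e-05
  1.48038151e+00 -4.55950026e-01]
```

View pics/c5.png

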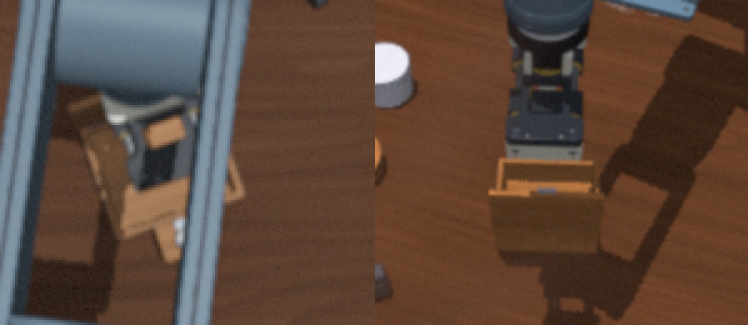

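The lid stands upright at its stop, showing its outer face with the striker at its top edge (545,190), and the gripper is clear above. Next is the tin.

Scaled: 0.15 rad / 3.1416 = 0.0477.

```bash

python3 inch.py '[{"turn_vec": [0, 0, 0.0477]}, {"turn_vec": [0, 0, 0.0477]}, {"turn_vec": [0, 0, 0.0477]}, {"turn_vec": [0, 0, 0.0477]}, {"turn_vec": [0, 0, 0.0477]}]' 0.8 15 >/dev/null
python3 inch.py '[{"turn_vec": [0, 0, 0.0477]}, {"turn_vec": [0, 0, 0.0477]}, {"turn_vec": [0, 0, 0.0477]}, {"turn_vec": [0, 0, 0.0477]}, {"turn_vec": [0, 0, 0.0477]}]' >/dev/null
python3 inch.py '[{"turn_vec": [0, 0, 0.0223]}, {}]'
python3 - <<'E'
from h import *
tin=B['tin'];th=float(B['th'])
need(np.array([tin[0],tin[1],.12]),th-np.pi/2)
E
```

```text
t: 8.65
eef_pos: [0.6, 0.0195, 0.2595]
ee_rot: [[0.954, 0.298, -0.004], [0.299, -0.954, 0.001], [-0.003, -0.002, -1.0]]
force: [-0.4, 0.3, 0.1]
gripper_width: 0.804
grip_force: 0.0
pos [0.6    0.0195 0.2595] delta tool [ 0.0853 -0.3177  0.1397] rv [-0.0015  0.0032 -0.0001] t 8.65 F [-0.41  0.28  0.13] w 0.8041042689360891 box [ 0.0711 -0.      0.2595]
```

Scaled: -0.04 m is -0.8, -0.02 m is -0.4.

```bash

python3 inch.py '[{"xyz": [0.1, -0.4, 0]}, {"xyz": [0.2, -0.8, 0]}, {"xyz": [0.2, -0.8, 0]}, {"xyz": [0.2, -0.8, 0]}, {"xyz": [0.2, -0.8, 0]}]' >/dev/null
python3 inch.py '[{"xyz": [0.2, -0.8, 0]}, {"xyz": [0.2, -0.8, 0.4]}, {"xyz": [0.2, -0.8, 0.6]}, {"xyz": [0.2, -0.36, 0.8]}, {"xyz": [0, 0, 0.6]}]' >/dev/null
python3 inch.py '[{"xyz": [0, 0, 0.4]}, {}, {}]'
python3 - <<'E'
from h import *
tin=B['tin'];th=float(B['th'])
need(np.array([tin[0],tin[1],.006]),th-np.pi/2)
d=cap('wrist','w6');cv2.imwrite('pics/c6.png',d['color'])
print(proj(d,[[*tin[:2],.038],[*tin[:2],0]]).round(0).tolist())
E
```

```text
t: 9.95
eef_pos: [0.5867, 0.3473, 0.1215]
ee_rot: [[0.954, 0.3, -0.002], [0.3, -0.954, -0.001], [-0.002, 0.0, -1.0]]
force: [-0.2, -0.2, 0.1]
gripper_width: 0.798
grip_force: 0.0
pos [0.5867 0.3473 0.1215] delta tool [-0.     -0.0011  0.1155] rv [0.0001 0.0017 0.0016] t 9.95 F [-0.21 -0.21  0.09] w 0.797663639961932 box [0.1562 0.3168 0.1215]
[[274.0, 213.0], [274.0, 202.0]]
```

View pics/c6.png

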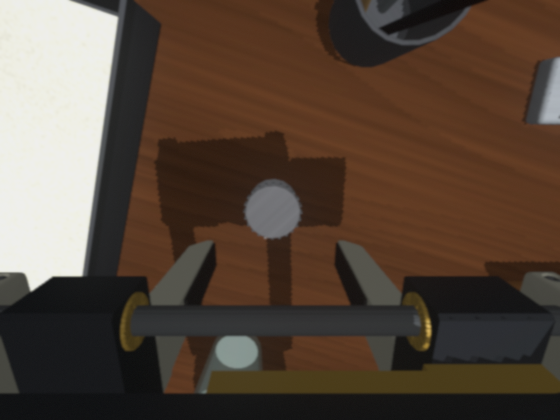

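The tin is centred between the fingers at (273,210), within 3 px of the prediction, and the tumbler and pen cup are clear. I'll go down and grip.

Scaled: 0.03 m is 0.6, 0.02 m is 0.4.

```bash

python3 inch.py '[{"xyz": [0, 0, 0.4]}, {"xyz": [0, 0, 0.6]}, {"xyz": [0, 0, 0.6]}, {"xyz": [0, 0, 0.4]}, {"xyz": [0, 0, 0.2]}]' >/dev/null
python3 inch.py '[{"xyz": [0, 0, 0.11]}, {}, {}]'
python3 inch.py '[{}, {}, {}, {}, {}]' 0.3 15
python3 inch.py '[{"xyz": [0, 0, -0.1]}, {"xyz": [0, 0, -0.4]}, {"xyz": [0, 0, -0.8]}, {"xyz": [0, 0, -0.8]}, {"xyz": [0, 0, -0.8]}]'
```

```text
t: 10.8
eef_pos: [0.5882, 0.3479, 0.0083]
ee_rot: [[0.954, 0.299, 0.002], [0.299, -0.954, 0.001], [0.003, -0.0, -1.0]]
force: [0.2, -0.4, -0.8]
gripper_width: 0.799
grip_force: 0.0
t: 11.3
eef_pos: [0.5872, 0.3479, 0.0071]
ee_rot: [[0.954, 0.299, 0.001], [0.299, -0.954, 0.001], [0.001, -0.0, -1.0]]
force: [-0.9, 0.2, 3.5]
gripper_width: 0.532
grip_force: 15.0
t: 11.8
eef_pos: [0.5866, 0.3472, 0.1527]
ee_rot: [[0.954, 0.299, -0.001], [0.299, -0.954, -0.001], [-0.001, 0.0, -1.0]]
force: [0.9, -0.6, -1.4]
gripper_width: 0.534
grip_force: 15.0
```

```bash

python3 inch.py '[{"xyz": [0, 0, -0.8]}, {"xyz": [0, 0, -0.5]}, {}]'
python3 - <<'E'
from h import *
need(bx(-.006,0,.21),float(B['th'])-np.pi/2)
E
```

```text
t: 12.1
eef_pos: [0.5891, 0.3483, 0.222]
ee_rot: [[0.954, 0.299, 0.008], [0.299, -0.954, 0.003], [0.009, -0.0, -1.0]]
force: [-0.5, 0.2, -0.6]
gripper_width: 0.532
grip_force: 15.0
pos [0.5891 0.3483 0.222 ] delta tool [-0.1652  0.3169  0.0104] rv [-0.0004 -0.0088  0.0006] t 12.1 F [-0.49  0.24 -0.63] w 0.5317227619002922 box [0.1589 0.317  0.222 ]
```

```bash

python3 inch.py '[{"xyz": [-0.2, 0.36, 0]}, {"xyz": [-0.36, 0.7, 0]}, {"xyz": [-0.36, 0.7, 0]}, {"xyz": [-0.36, 0.7, 0]}, {"xyz": [-0.36, 0.7, 0]}]' >/dev/null
python3 inch.py '[{"xyz": [-0.36, 0.7, 0]}, {"xyz": [-0.36, 0.7, 0]}, {"xyz": [-0.36, 0.7, 0]}, {"xyz": [-0.36, 0.7, 0]}, {"xyz": [-0.22, 0.38, 0]}]' >/dev/null
python3 inch.py '[{}, {}, {}]'
python3 - <<'E'
from h import *
need(bx(-.006,0,.1),float(B['th'])-np.pi/2)
d=cap('wrist','w7');cv2.imwrite('pics/c7.png',d['color'])
print(proj(d,[bx(-.055,.07,.05),bx(-.055,-.07,.05),bx(.065,.07,.05),bx(.065,-.07,.05)]).round(0).tolist())
E
```

```text
t: 13.4
eef_pos: [0.5241, -0.0033, 0.2159]
ee_rot: [[0.954, 0.3, -0.001], [0.3, -0.954, 0.001], [-0.001, -0.001, -1.0]]
force: [-0.4, 0.5, -1.7]
gripper_width: 0.534
grip_force: 15.0
pos [ 0.5241 -0.0033  0.2159] delta tool [0.0023 0.001  0.1159] rv [-0.0011  0.001   0.0012] t 13.4 F [-0.43  0.47 -1.67] w 0.5336306594009941 box [-0.0081  0.0008  0.2159]
[[218.0, 229.0], [333.0, 229.0], [212.0, 127.0], [339.0, 127.0]]
```

View pics/c7.png

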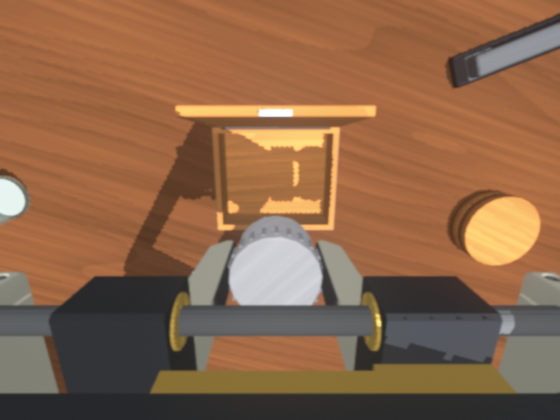

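The box rim is where predicted, corners (218,229) and (333,229), with the lid upright at rows 105–127. The tin is held straight. I'll check the camera housing's clearance to the lid before going down.

```bash

python3 - <<'E'
from h import *
d=load('w7');c,r=ray(d,280,210);print(inb(c),r)
E
```

```text
[0.07141345 0.00057253 0.38170564] [-0.27637842 -0.10377075 -0.95561995]
```

The wrist camera sits 79 mm to the hinge side and 166 mm up, so it would come down right by the lid's top edge. I'll turn the tool half a turn so that it is on the front side.

Scaled: -0.15 rad / 3.1416 = -0.0477.

```bash

for i in 1 2; do :; done
python3 inch.py '[{"turn_vec": [0, 0, -0.0477]}, {"turn_vec": [0, 0, -0.0477]}, {"turn_vec": [0, 0, -0.0477]}, {"turn_vec": [0, 0, -0.0477]}, {"turn_vec": [0, 0, -0.0477]}]' >/dev/null
python3 inch.py '[{"turn_vec": [0, 0, -0.0477]}, {"turn_vec": [0, 0, -0.0477]}, {"turn_vec": [0, 0, -0.0477]}, {"turn_vec": [0, 0, -0.0477]}, {"turn_vec": [0, 0, -0.0477]}]' >/dev/null
python3 inch.py '[{"turn_vec": [0, 0, -0.0477]}, {"turn_vec": [0, 0, -0.0477]}, {"turn_vec": [0, 0, -0.0477]}, {"turn_vec": [0, 0, -0.0477]}, {"turn_vec": [0, 0, -0.0477]}]' >/dev/null
python3 inch.py '[{"turn_vec": [0, 0, -0.0477]}, {"turn_vec": [0, 0, -0.0477]}, {"turn_vec": [0, 0, -0.0477]}, {"turn_vec": [0, 0, -0.0477]}, {"turn_vec": [0, 0, -0.0446]}]' >/dev/null
python3 inch.py '[{"turn_vec": [0, 0, -0.0477]}, {}, {}]'
python3 - <<'E'
from h import *
need(bx(-.004,0,.0135),float(B['th'])+np.pi/2)
E
```

```text
t: 15.75
eef_pos: [0.5244, -0.0034, 0.2165]
ee_rot: [[-0.955, -0.295, -0.0], [-0.295, 0.955, 0.0], [0.0, 0.0, -1.0]]
force: [0.1, -0.3, -0.9]
gripper_width: 0.529
grip_force: 15.0
pos [ 0.5244 -0.0034  0.2165] delta tool [-0.0039 -0.0007  0.203 ] rv [ 0.0002 -0.0002 -0.0037] t 15.75 F [ 0.14 -0.31 -0.92] w 0.5292434919120985 box [-0.0079  0.0007  0.2165]
```

Scaled: 0.03 m is 0.6, 0.015 m is 0.3.

```bash

python3 inch.py '[{"xyz": [-0.08, 0, 0.3]}, {"xyz": [0, 0, 0.6]}, {"xyz": [0, 0, 0.6]}, {"xyz": [0, 0, 0.6]}, {"xyz": [0, 0, 0.6]}]' >/dev/null
python3 inch.py '[{"xyz": [0, 0, 0.5]}, {"xyz": [0, 0, 0.4]}, {"xyz": [0, 0, 0.2]}, {"xyz": [0, 0, 0.1]}, {}]'
python3 inch.py '[{"xyz": [0, 0, 0.06]}, {"xyz": [0, 0, 0.06]}, {"xyz": [0, 0, 0.02]}, {}, {}]'
```

```text
t: 16.75
eef_pos: [0.5284, -0.003, 0.0216]
ee_rot: [[-0.955, -0.297, -0.0], [-0.297, 0.955, 0.0], [0.0, 0.0, -1.0]]
force: [-0.1, 0.2, -1.9]
gripper_width: 0.533
grip_force: 15.0
t: 17.25
eef_pos: [0.5284, -0.0032, 0.0149]
ee_rot: [[-0.955, -0.298, 0.0], [-0.298, 0.955, -0.0], [-0.0, -0.0, -1.0]]
force: [0.5, 0.5, -1.4]
gripper_width: 0.528
grip_force: 15.0
```

Scaled: 0.001 m is 0.02.

```bash

python3 inch.py '[{"xyz": [0, 0, 0.02]}, {"xyz": [0, 0, 0.02]}, {}, {}]'
```

```text
t: 17.65
eef_pos: [0.5284, -0.0031, 0.0131]
ee_rot: [[-0.955, -0.298, 0.001], [-0.298, 0.955, -0.0], [-0.0, -0.0, -1.0]]
force: [-0.7, 0.3, 4.2]
gripper_width: 0.533
grip_force: 15.0
```

The upward force of about 4 N at the expected height means the tin is on the floor. I'll open slightly and rise straight up.

Scaled: -0.04 m is -0.8, -0.03 m is -0.6.

```bash

python3 inch.py '[{}, {}, {}, {}]' 0.7
python3 inch.py '[{"xyz": [0, 0, -0.2]}, {"xyz": [0, 0, -0.6]}, {"xyz": [0, 0, -0.8]}, {"xyz": [0, 0, -0.8]}, {"xyz": [0, 0, -0.8]}]' | head -2
python3 inch.py '[{"xyz": [0, 0, -0.8]}, {"xyz": [0, 0, -0.6]}, {"xyz": [0.8, 0, 0]}, {"xyz": [0.8, 0, 0]}, {"xyz": [0.8, 0, 0]}]' >/dev/null
python3 inch.py '[{"xyz": [0.8, 0, 0]}, {}, {}]'
python3 - <<'E'
from h import *
s=cap('scene','s8');t=cap('top','t8')
r=lambda im:cv2.resize(im,(375,325),interpolation=3)
cv2.imwrite('pics/c8.png',np.hstack([r(t['color'][190:280,228:332]),r(s['color'][150:240,243:347])]))
E
```

```text
t: 18.05
eef_pos: [0.5282, -0.0031, 0.0125]
ee_rot: [[-0.955, -0.298, -0.0], [-0.298, 0.955, 0.0], [0.0, 0.0, -1.0]]
force: [0.4, -0.1, -0.0]
gripper_width: 0.698
grip_force: 0.0
t: 18.55
eef_pos: [0.5279, -0.0031, 0.1749]
t: 19.35
eef_pos: [0.3754, -0.051, 0.2436]
ee_rot: [[-0.955, -0.296, 0.002], [-0.296, 0.955, -0.001], [-0.002, -0.001, -1.0]]
force: [0.9, 0.1, -0.2]
gripper_width: 0.696
grip_force: 0.0
```

View pics/c8.png

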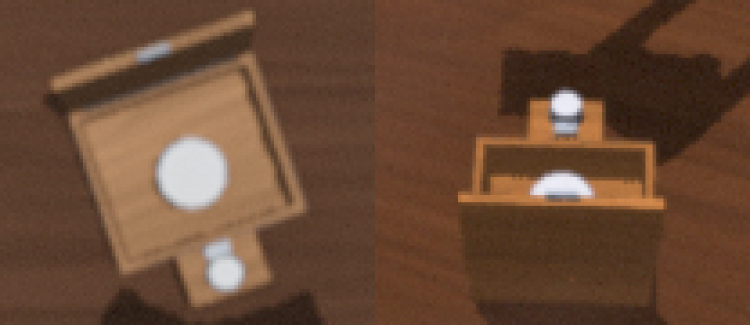

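The tin stands upright in the middle of the box, at (192,172) in the top crop. The lid is open and the gripper is clear, so I'm handing in.

```bash
python3 -c "
from workcell import robot, camrig, order
print(order.close_job())"
```

```text
the job is handed in; nothing more can be done
None
```

The job is handed in: I eased the lid up to its stop, and the last pictures show it open, the tin upright on the box floor and the gripper clear. No verdict came back.

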